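# Hook a guide rail on its stud and swing it home on a pastry board

### The job

Fit the loose dark guide rail on the far edge of the pastry board, like the one already fitted on the near edge. Lay it on the board at a slant, slide its forked end under the head of the steel stud until it bottoms on the stud, then swing the other end round past the sprung roller until the rail sits fully home along the fence. The fence may be clamped anywhere along its slots, so feel for the stud, push slowly, never force the rail, and leave the canister, the jar and the timer where they stand.

Things in the scene. Friction and masses are not known exactly. Their poses are not given: they have to be found in the camera images.
- board: Wooden pastry board, fixed, 240 x 360 x 22 mm. Origin: centre of its underside; x across, +x to the far edge; y along; z up. Each long edge carries a silver fence, stud and black catch, one rigid piece clamped by thumbscrews; the near one is turned half round and has a rail fitted, all under 25 mm high. The far one is clamped up to 20 mm off its mid place (see stud_mid), and does not slip.
- stud_mid (a point): Mid place of the far steel stud's axis, on the board's top: board x = 85, y = 112 mm. The true stud is up to 20 mm either way along the fence's slots, which run in direction (sin 0.25, cos 0.25) of board x, y; its place is not reported. Neck 8 mm thick; round head 20 mm wide, 7.5 to 12.5 mm above the board.
- roller_mid (a point): Mid place of the far catch's white roller (14 mm wide, spring out), on the board's top: board x = 77, y = -114 mm; shifts with the stud. It looks out of a fixed black housing, 18 mm high, from board x = 60 to 106, whose end face is at y = -114.5 mm (same shift).
- fence_face (a point): Mid place of a point on the far fence's inner face, at the board's top: board x = 94 mm, y = 0; shifts with the stud. The face runs along board y from -160 to 62 mm, 12 mm high; thumbscrews reach 24 mm. A rail that is home lies against it, its axis in line with the stud along board y.
- rail: Loose dark rail, 18 mm wide, 12 high, 0.1 to 0.2 kg. Origin: underside, about mid-length, near the centre of mass; x along it to the steel fork, z up. Wood from x = -115 mm (round tail) to 85. Home, its x is the board's y. The tail then has 2.5 mm to the housing, so swing it in with the fork bottomed; slanted 0.25 rad, tail to the near side, it slides in along the slots and clears the catch.
- rail_heel (a point): Where the stud's axis is when the fork has bottomed: rail x = 109, y = 0, z = 2.5 mm. The fork is 26 mm wide, 5 thick, flush with the underside; its slot is 12 mm wide, open to rail +x: bottom at x = 105, straight to 115, then flared to about 20 mm wide at 123 mm.
- rail_tail (a point): Tip of the rail's tail, which is rounded to 9 mm radius: rail x = -115, y = 0, z = 6 mm. The fittings are light: in all, the rail must never press on board, stud, fence and catch with over 25 N; meeting the fence at 10 mm/s and stopping at 7 N stays under 20 N.
- catch (a joint): Travel of the sprung roller into its housing along the board's -y, m: 0 = fully out, 0.008 = stop. Spring 1.2 N at 0 rising by 0.5 N per mm, softly damped. The swinging tail presses it in about 5 mm, then it comes out again behind the tail and rests at 0.001 to 0.004, holding the rail against stud and fence. Swinging past it takes 1.5 to 5 N at the tail.
- sugar: White china canister with wooden lid, 97 mm wide, 125 high; bystander. Origin: centre of its underside.
- jar: Glass jar with grey lid, 64 mm wide, 94 high; bystander behind the board. Origin: centre of its underside.
- timer: Red and white kitchen timer, 71 mm wide, 54 high; bystander. Origin: centre of its underside.

How it is judged:
By the outcome, as a careful person would: the job done as asked, in the order asked, and still so for the second after the job is handed in, with the robot touching nothing.
It also fails if it takes over 58 s, if anything falls off the work surface, if the arm or the gripper's body presses on something with over 40 N, if the wrist force passes 120 N, or if a joint passes its speed limit or range.

### The arm

A 6-joint arm with a two-finger parallel gripper is mounted at the origin on the work surface; the furniture and walls round the work are solid. World frame = base frame: x ahead of the robot, y to its left, z up, the work surface at z = 0. Lengths are in m, angles in degrees, forces in N, time in s.
With the tool pointing down it reaches from about 0.275 to 0.725 m from the base axis. Payload 5.6 kg.
Tool frame: the origin (TCP) lies on the mounting face of the last link; the fingertips stand 173 mm ahead of it and the grasp point (between the pads) lies 155 mm ahead of it; z points along the fingers, y is the line along which they close (so a half turn about z gives the same grasp; the last joint's range is limited). The gripper opens to 85 mm and grips with 20 to 120 N. Pads are 22 mm wide; open, the fingers measure 114 mm over their backs; the gripper's body (76 mm by 85 mm) begins 54 mm behind the grasp point. The pads swing forward as they close: fully open they stand 13 mm farther back than shut.
Start: joints at [93.083, 14.616, 6.199, 0, -81.583, -16.306], TCP at [0.126, 0.535, 0.405] pointing down, gripper open.
Joint ranges: [-168.99, 168.99], [-69.2, 112.95], [-62.41, 85.93], [-164.36, 98.24], [-168.68, -3.75], [-174.98, 174.98]. Speed limits (degrees/s): [147.25, 147.25, 180, 180, 180, 180].

### API

Orientations are given as a 3x3 rotation matrix whose columns are the frame's x, y, z axes.
In Python, from rig import readout, read_camera, close_job gives the robot as it stands. The module is installed in compiled form; this text tells all that it offers.
- The arm moves only by the tool step_arm, never from a script. Its argument "increments" is a list that holds one entry, the list of rows, each a list of 7 numbers: the shift along the tool's x, y, z in cm, then the turn, a rotation vector about the tool's x, y, z in rad, then the opening in per cent of the stroke, from 0 (shut) to 100 (fully open). In form: [[[tx, ty, tz, wx, wy, wz, fingers], ...]]. A call has 1 to 5 rows; each row is the pose to reach, as a shift and turn from the pose commanded when the call began, along the tool's axes at that moment; what a row does not reach only later rows make up. A row lasts 1/8 s, in which the tool goes at most 62.5 mm and 10.7 degrees, less where a joint would pass 70% of its speed; a pose out of reach is approached as far as the arm can. A call with a gripper value outside its range is refused whole. The fingers move at their own pace and stop on an object; the grip force is fixed at half the most. Time passes only in rows, so rows that repeat a pose let the fingers close. It gives the time, the measured TCP pose, the force, the opening and the grip force at its end, in the units of the state.
- readout.get_obs(): the state, without advancing time (a new reading comes with each control period).
- read_camera(name): name is "scene" or "top" or "wrist"; returns a dict with "pixels" (400x640x3 uint8, red, green, blue), "z_map" (400x640 float32, m along the optical axis (not along the pixel's ray), 0 where there is no reading), "mtx" (3x3 intrinsics, pixels), "k1" (the pictures are not rectified: a ray, as slopes to the right and down, at radius r is drawn at 1 + k1 r^2 times it, then the intrinsics apply), "extrinsics" (4x4, takes a point from world to camera coordinates); the wrist camera has in their place "tool_from_camera" (4x4, takes a point from camera to tool coordinates, whose origin is the TCP and whose axes are the flange's). Camera axes: x right, y up, looking along -z (the intrinsics and any distortion apply to the point x, -y, -z); pixel columns grow to the right and rows downward; lengths in m; the calibration is good to about 2 mm. A picture is of the moment at which its call begins: read the wrist's pose just before it.
- close_job(): hands the job in; it is judged then, once.
The state is a dict: "clock": time; "qpos": joint angles; "joint_velocities": joint speeds; "joint_torque": joint torques, N m; "eef_pos": TCP position; "ee_rot": TCP orientation; "contact_force": force on the tool from outside, world axes, zero at the start; "torque": the same for the moment, N m; "finger_gap": finger opening in m; "finger_force": force on a finger pad.
Only numpy, scipy, OpenCV 4.12 (cv2) and the standard library are available. Lean on these libraries where they do the work, as an engineer would, in place of code of your own. Each camera call takes 0.05 s, during which the arm holds its last target. There are 200 camera calls.

## Working session

There is one attempt and no reset: what is moved stays moved. The work goes in short steps, Python scripts to look and compute and a tool call to move; the robot and the scene stay as the last step left them, time stands still between calls to the robot, and variables do not carry over. Pictures are saved under pics/ and viewed, at most 10 in all, crops included, and the job is handed in when it is done.

Besides the shell and the picture viewer there is one more tool, called after "Call:" as name(argument=value, ...) on one line, values as JSON. step_arm: Moves the arm, as the interface text tells. Its arguments: {"type":"object","properties":{"increments":{"type":"array","items":{"type":"array","items":{"type":"array","items":{"type":"number"}}}}},"required":["increments"]}

```bash
mkdir -p pics
cat > h.py <<'E'
import numpy as np, cv2
from rig import readout, read_camera, close_job
def shot(n):
    o=readout.get_obs(); c=read_camera(n); c['o']=o
    if n=='wrist':
        T=np.eye(4);T[:3,:3]=o['ee_rot'];T[:3,3]=o['eef_pos'];c['wc']=T@c['tool_from_camera']
    else: c['wc']=np.linalg.inv(c['extrinsics'])
    return c
def rays(c,uv):
    uv=np.asarray(uv,float).reshape(-1,2);K=c['mtx']
    d=np.c_[(uv[:,0]-K[0,2])/K[0,0],(uv[:,1]-K[1,2])/K[1,1]]
    s=d.copy()
    for _ in range(20): s=d/(1+c['k1']*(s**2).sum(1,keepdims=True))
    return np.c_[s[:,0],-s[:,1],-np.ones(len(s))]@c['wc'][:3,:3].T, c['wc'][:3,3]
def onz(c,uv,z):
    r,p=rays(c,uv); return p+r*((z-p[2])/r[:,2])[:,None]
def ptd(c,uv):
    r,p=rays(c,uv); uv=np.asarray(uv,int).reshape(-1,2); return p+r*c['z_map'][uv[:,1],uv[:,0]][:,None]
def cloud(c):
    v,u=np.mgrid[:400,:640]; return ptd(c,np.c_[u.ravel(),v.ravel()]).reshape(400,640,3)
def proj(c,P):
    q=(np.asarray(P,float).reshape(-1,3)-c['wc'][:3,3])@c['wc'][:3,:3]
    s=np.c_[q[:,0]/-q[:,2],-q[:,1]/-q[:,2]]; s=s*(1+c['k1']*(s**2).sum(1,keepdims=True))
    return s@c['mtx'][:2,:2].T+c['mtx'][:2,2]
def save(c,n): cv2.imwrite('pics/'+n+'.png',c['pixels'][:,:,::-1])
E
python3 - <<'E'
from h import *
for n in ('top','scene'):
    c=shot(n);save(c,n+'0');np.save(n+'.npy',c,allow_pickle=True);print(n,c['wc'].round(3).tolist(),c['mtx'].round(1).tolist(),c['k1'])
o=c['o'];print({k:np.round(v,3).tolist() for k,v in o.items()})
E
```

```text
top [[0.288, 0.786, -0.547, -0.408], [-0.957, 0.227, -0.177, -0.318], [-0.015, 0.575, 0.818, 1.496], [0.0, 0.0, 0.0, 1.0]] [[508.6, 0.0, 323.6], [0.0, 508.6, 211.0], [0.0, 0.0, 1.0]] 0.013145000996668368
scene [[0.862, 0.233, -0.45, -0.131], [-0.506, 0.394, -0.767, -1.151], [-0.002, 0.889, 0.458, 0.739], [0.0, 0.0, 0.0, 1.0]] [[423.4, 0.0, 318.2], [0.0, 423.4, 203.6], [0.0, 0.0, 1.0]] -0.0804598595397736
{'clock': 0.05, 'qpos': [93.082, 14.652, 6.133, -0.026, -81.584, -16.305], 'joint_velocities': [-0.029, -0.077, 0.094, 0.137, -0.085, -0.127], 'joint_torque': [-0.004, -38.8, 23.877, 5.388, -0.004, 0.0], 'eef_pos': [0.126, 0.535, 0.404], 'ee_rot': [[0.973, -0.229, -0.0], [-0.229, -0.973, -0.002], [0.0, 0.002, -1.0]], 'contact_force': [-0.465, 0.669, -0.501], 'torque': [-0.019, 0.015, 0.007], 'finger_force': 0.0, 'finger_gap': 0.085}
```

View pics/top0.png

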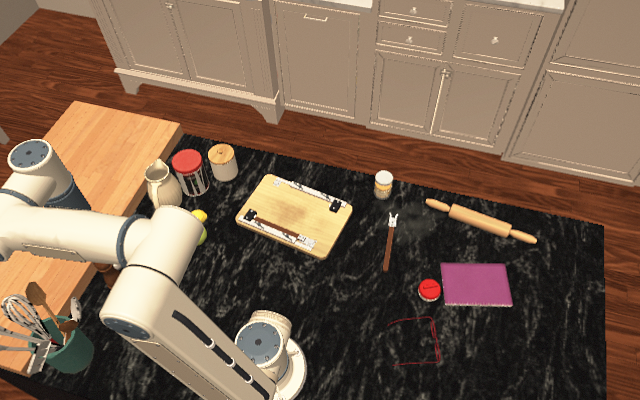

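View pics/scene0.png

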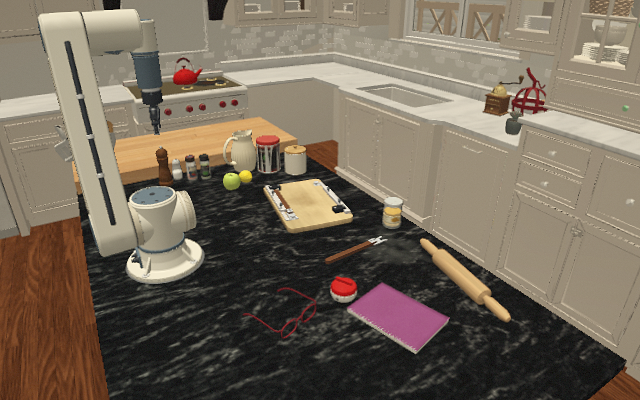

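The top view shows the board around (295,215), with the far stud near (278,182), the far catch at (337,207), and the near fence with its rail at the lower left. The loose rail runs from its fork at (393,217) to its tail at (386,270). The jar is at (384,185), the timer at (429,290) and the canister at (222,160). The scene view agrees.

Run:
```python
from h import *
for n in ('top','scene'):
    c=np.load(n+'.npy',allow_pickle=True).item()
    P=cloud(c);hsv=cv2.cvtColor(c['pixels'],cv2.COLOR_RGB2HSV)
    # board: by height of cloud
    x0,y0=((230,165) if n=='top' else (255,172));x1,y1=((360,262) if n=='top' else (360,235))
    m=np.zeros((400,640),np.uint8); sub=P[y0:y1,x0:x1,2]
    h=hsv[y0:y1,x0:x1]; wood=(h[...,0]>12)&(h[...,0]<28)&(h[...,1]>60)&(h[...,2]>130)
    m[y0:y1,x0:x1]=wood*255
    m=cv2.morphologyEx(m,cv2.MORPH_CLOSE,np.ones((15,15)))
    k,_=cv2.findContours(m,0,2);k=max(k,key=cv2.contourArea)
    pts=onz(c,cv2.convexHull(k)[:,0],.022)
    r=cv2.minAreaRect(pts[:,:2].astype(np.float32));print(n,'board',r,'z med',np.median(P[y0:y1,x0:x1,2][wood]))
    # rail
    x0,y0,x1,y1=(378,208,405,280) if n=='top' else (320,230,392,268)
    z=P[y0:y1,x0:x1,2]; mm=(z>.0055)&(z<.03)
    vv,uu=np.nonzero(mm); q=P[y0:y1,x0:x1][mm]
    print('rail cloud',len(q),q.min(0),q.max(0),np.median(q,0)); 
    r=cv2.minAreaRect(q[:,:2].astype(np.float32));print(r, cv2.boxPoints(r).tolist())
    for nm,b in (('jar',(370,165,398,202)),('timer',(415,275,445,305)),('sugar',(205,140,240,185))) if n=='top' else (('jar',(375,192,410,232)),('timer',(325,270,362,305)),('sugar',(282,140,310,178))):
        s=P[b[1]:b[3],b[0]:b[2]].reshape(-1,3);s=s[(s[:,2]>.02)&(s[:,2]<.14)];print(nm,s.min(0).round(3),s.max(0).round(3))
    cr=c['pixels'][150:300,190:460] if n=='top' else c['pixels'][140:290,250:450]
    cv2.imwrite(f'pics/{n}c.png',cv2.resize(cr,None,fx=2.9 if n=='top' else 3.9,fy=2.9 if n=='top' else 3.9,interpolation=2)[:,:,::-1])
```

```text
top board ((0.5401037335395813, 0.09995651990175247), (0.36283212900161743, 0.24523234367370605), 80.54756164550781) z med 0.01989282113614621
rail cloud 325 [ 0.37906362 -0.31076768  0.00551666] [ 0.68014494 -0.18307764  0.01996688] [ 0.51109888 -0.24903369  0.01015818]
((0.5293447375297546, -0.25501736998558044), (0.29083991050720215, 0.08868235349655151), 12.12618637084961) [[0.37785494327545166, -0.24221327900886536], [0.39648401737213135, -0.32891687750816345], [0.6808345317840576, -0.26782146096229553], [0.6622054576873779, -0.18111786246299744]]
jar [ 0.692 -0.206  0.02 ] [ 0.761 -0.144  0.103]
timer [ 0.341 -0.443  0.02 ] [ 0.412 -0.373  0.057]
sugar [0.568 0.37  0.02 ] [0.716 0.468 0.13 ]
scene board ((0.5408847332000732, 0.08400169014930725), (0.3884950578212738, 0.24687254428863525), 80.24215698242188) z med 0.02140429248433212
rail cloud 320 [ 0.4115531  -0.28422511  0.00550396] [ 0.66731954 -0.18242445  0.01831868] [ 0.51637024 -0.25665795  0.01196552]
((0.5445941686630249, -0.25237590074539185), (0.2622184753417969, 0.07323586940765381), 17.758710861206055) [[0.4085635840892792, -0.257492333650589], [0.4309011399745941, -0.3272384703159332], [0.6806247234344482, -0.2472594678401947], [0.6582871675491333, -0.17751333117485046]]
jar [ 0.698 -0.214  0.02 ] [ 0.76  -0.149  0.098]
timer [ 0.344 -0.452  0.02 ] [ 0.411 -0.383  0.056]
sugar [0.618 0.358 0.02 ] [0.812 0.679 0.124]
```

View pics/topc.png

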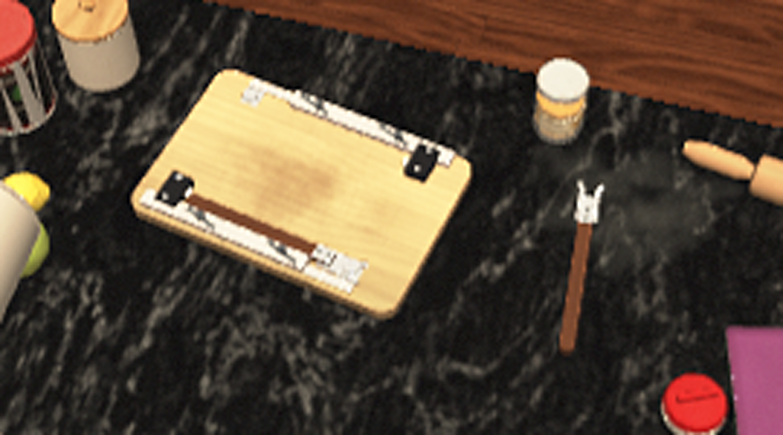

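The crop shows the far fence along the top edge of the board, with the stud plate at (253,92) and the catch at (421,162). The rail's fork tips are at about (588,185) and its tail at (568,350). Next I'll plan a wrist view over the board.

```bash
cat >> h.py <<'E'
from scipy.spatial.transform import Rotation as Ro
def Rd(yaw):  # tool down, tool x at world yaw (deg)
    a=np.deg2rad(yaw);return np.array([[np.cos(a),np.sin(a),0],[np.sin(a),-np.cos(a),0],[0,0,-1.]])
def go(p,yaw,o=None):
    o=o or readout.get_obs();R=np.array(o['ee_rot'])
    d=R.T@(np.array(p)-o['eef_pos'])*100; w=Ro.from_matrix(R.T@Rd(yaw)).as_rotvec()
    print('go cm',d.round(2).tolist(),'rotvec',w.round(4).tolist()); return d,w
E
python3 - <<'E'
from h import *
c=np.load('top.npy',allow_pickle=True).item()
a,b=onz(c,[[392.8,213.8],[385.9,270.7]],.006);print(a,b,np.degrees(np.arctan2(*(a-b)[1::-1])),np.linalg.norm(a-b))
w=shot('wrist');print(w['tool_from_camera'].round(3).tolist(),w['mtx'].round(0).tolist())
go([.5,.06,.40],-100)
E
```

```text
[ 0.64617752 -0.23493431  0.006     ] [ 0.41583827 -0.26182952  0.006     ] 6.659896822106263 0.23190412053695725
[[0.001, 0.965, 0.264, 0.067], [1.0, -0.001, 0.0, -0.001], [0.001, 0.264, -0.965, 0.03], [0.0, 0.0, 0.0, 1.0]] [[290.0, 0.0, 316.0], [0.0, 290.0, 197.0], [0.0, 0.0, 1.0]]
go cm [47.31, 37.71, 0.46] rotvec [0.0011, -0.0012, 1.5146]
```

Call:
step_arm(increments=[[[9.4,7.5,0,0,0,0.16,100],[18.9,15,0,0,0,0.33,100],[28.4,22.6,0,0,0,0.5,100],[37.8,30.2,0,0,0,0.66,100],[47.3,37.7,0,0,0,0.82,100]]])

```text
clock: 0.78
eef_pos: [0.3198, 0.288, 0.4047]
ee_rot: [[0.493, -0.87, 0.0], [-0.87, -0.493, 0.0], [-0.0, -0.0, -1.0]]
contact_force: [1.0, 0.4, 0.5]
finger_gap: 0.0854
finger_force: 0.0
```

Run:
```python
from h import *
o=readout.get_obs();print(o['clock'],o['eef_pos'],o['qpos'])
go([.5,.06,.36],-100)
```

```text
0.775 [0.31984489 0.28804147 0.40469686] [ 6.30254549e+01  8.91454830e-01 -9.95701625e+00 -1.75824347e-03
 -7.91371059e+01 -3.35005243e+01]
go cm [28.72, -4.44, 4.47] rotvec [-0.0001, 0.0002, 0.6898]
```

Call:
step_arm(increments=[[[5.8,-0.9,0.9,0,0,0.14,100],[11.5,-1.8,1.8,0,0,0.28,100],[17.2,-2.7,2.7,0,0,0.42,100],[23,-3.6,3.6,0,0,0.56,100],[28.7,-4.4,4.4,0,0,0.69,100]]])

```text
clock: 1.4
eef_pos: [0.5008, 0.0609, 0.3602]
ee_rot: [[-0.174, -0.985, -0.0], [-0.985, 0.174, 0.0], [-0.0, 0.0, -1.0]]
contact_force: [0.8, 0.7, 0.9]
finger_gap: 0.0853
finger_force: 0.0
```

Run:
```python
from h import *
c=shot('wrist');save(c,'w1');np.save('w1.npy',c,allow_pickle=True);o=c['o'];print(o['clock'],o['eef_pos'],o['qpos'].round(1),o['joint_velocities'].round(1))
go([.5,-.2,.36],-173.3)
```

```text
1.4 [0.5008202  0.06094528 0.36021345] [ 24.8  10.5  -5.6  -0.  -73.9 -34.8] [-55.5  26.6  22.7  -0.1   4.2  -3.7]
go cm [25.3, -4.36, -0.06] rotvec [-0.001, -0.004, 1.2705]
```

View pics/w1.png

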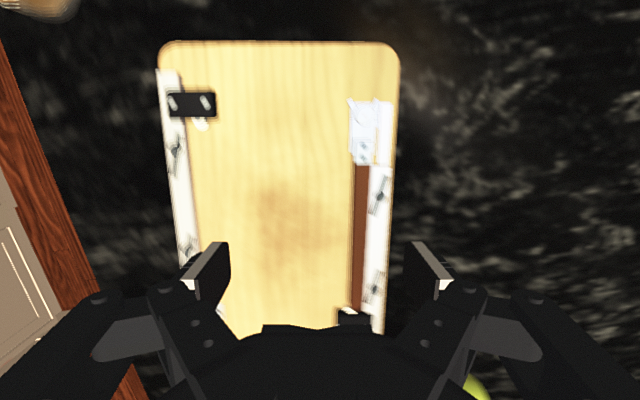

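The wrist view shows the board with its end edge at row 42. The far edge is on the left at about column 160, and the far catch housing is at (167–216, 91–117) with its white roller at (201,124). The arm was still moving, so I'll let it settle and measure again.

Call:
step_arm(increments=[[[0,0,0,0,0,0,100],[0,0,0,0,0,0,100]]])

```text
clock: 1.7
eef_pos: [0.4996, 0.0631, 0.3607]
ee_rot: [[-0.168, -0.986, -0.0], [-0.986, 0.168, 0.0], [-0.0, 0.0, -1.0]]
contact_force: [-0.2, 0.6, 1.3]
finger_gap: 0.0851
finger_force: 0.0
```

Run:
```python
from h import *
c=shot('wrist');np.save('w2.npy',c,allow_pickle=True);save(c,'w2')
hsv=cv2.cvtColor(c['pixels'],cv2.COLOR_RGB2HSV)
m=((hsv[...,0]>12)&(hsv[...,0]<28)&(hsv[...,1]>50)&(hsv[...,2]>150)).astype(np.uint8)*255
m[:30]=0;m[260:]=0;m[:,:130]=0;m[:,430:]=0
# top edge (y end), right edge(near), left edge(far)
def line(p): 
    vx,vy,x,y=cv2.fitLine(p.astype(np.float32),cv2.DIST_HUBER,0,.1,.1).ravel(); a=np.degrees(np.arctan2(vy,vx)); return np.array([vx,vy]),np.array([x,y]),a
top=np.array([[u,np.argmax(m[:,u]>0)] for u in range(185,380)])
T=onz(c,top,.022)[:,:2]
R=[]
for v in list(range(60,95)):
    R.append([np.nonzero(m[v])[0].max(),v])
R=onz(c,R,.022)[:,:2]
L=[]
for v in list(range(52,66)):
    L.append([np.nonzero(m[v])[0].min(),v])
L=onz(c,L,.022)[:,:2]
for n,q in zip('TRL',(T,R,L)): d,p,a=line(q);print(n,p.round(4),a)
bl=((hsv[...,2]<60)).astype(np.uint8);bl[:75]=0;bl[130:]=0;bl[:,:163]=0;bl[:,225:]=0
k,_=cv2.findContours(bl,0,2);k=max(k,key=cv2.contourArea);print(cv2.boundingRect(k))
r=cv2.boxPoints(cv2.minAreaRect(k));print(r.tolist(),onz(c,r,.040)[:,:2].round(4).tolist())
cv2.imwrite('pics/w2c.png',cv2.resize(c['pixels'][30:260,140:410],None,fx=2.6,fy=2.6,interpolation=2)[:,:,::-1])
P=cloud(c);print('board z',np.median(P[180:220,250:320,2]))
```

```text
T [ 0.5147 -0.0762] -9.424064
R [ 0.4013 -0.028 ] 81.58441
L [ 0.6303 -0.0842] 55.265182
(167, 90, 52, 32)
[[166.84681701660156, 90.40510559082031], [217.15760803222656, 88.72808837890625], [218.1975555419922, 119.9267578125], [167.8867645263672, 121.60377502441406]] [[0.625, -0.0509], [0.577, -0.0439], [0.5832, -0.0158], [0.6324, -0.0229]]
board z 0.020601488110594174
```

View pics/w2c.png

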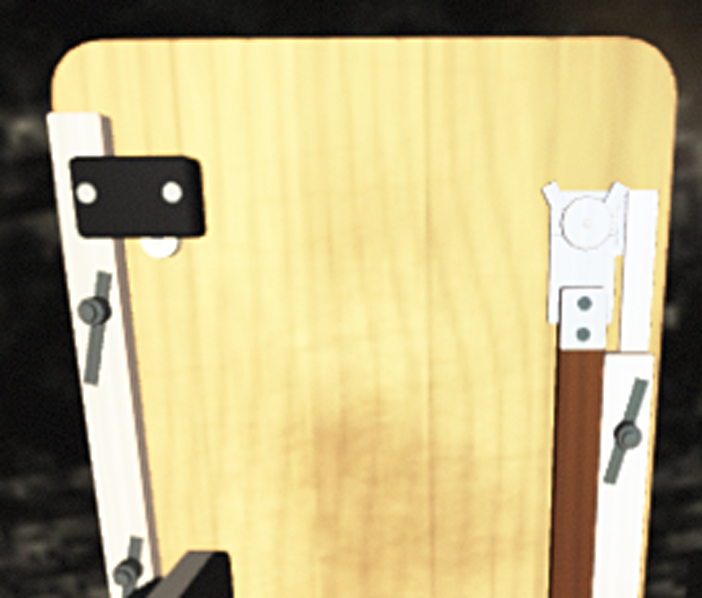

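The fence has white metal, and the near one shows the finished arrangement. The far housing measures about +4 mm along the slots, so the stud shift is small. I'll swing over the rail with the camera facing the fork side.

Run:
```python
from h import *
d,w=go([.50,-.25,.34],6.7)
```

```text
go cm [30.9, -5.3, 2.08] rotvec [-0.0005, 0.0, -1.856]
```

Call:
step_arm(increments=[[[6,-1,0.4,0,0,-0.18,100],[12,-2,0.8,0,0,-0.37,100],[18,-3,1.2,0,0,-0.55,100],[24,-4,1.6,0,0,-0.74,100],[30.9,-5.3,2.1,0,0,-0.92,100]]])

```text
clock: 2.38
eef_pos: [0.5001, -0.2125, 0.3431]
ee_rot: [[0.616, -0.788, 0.002], [-0.788, -0.616, -0.0], [0.001, -0.001, -1.0]]
contact_force: [2.0, -0.3, -0.1]
finger_gap: 0.0854
finger_force: 0.0
```

Run:
```python
from h import *
d,w=go([.50,-.25,.34],6.7)
```

```text
go cm [2.95, 2.32, 0.31] rotvec [-0.0005, -0.0015, -1.0242]
```

Call:
step_arm(increments=[[[1,0.8,0.3,0,0,-0.2,75],[2,1.6,0.3,0,0,-0.4,75],[3,2.3,0.3,0,0,-0.6,75],[3,2.3,0.3,0,0,-0.8,75],[3,2.3,0.3,0,0,-1.02,75]]])

```text
clock: 3.0
eef_pos: [0.5004, -0.2488, 0.3399]
ee_rot: [[1.0, 0.03, 0.001], [0.03, -1.0, -0.0], [0.001, 0.0, -1.0]]
contact_force: [-0.7, 0.2, -0.4]
finger_gap: 0.0642
finger_force: 0.0
```

Call:
step_arm(increments=[[[0,0,0,0,0,-0.12,60],[0,0,0,0,0,-0.12,60]]])

```text
clock: 3.25
eef_pos: [0.5004, -0.2488, 0.3399]
ee_rot: [[0.99, 0.142, 0.001], [0.142, -0.99, -0.0], [0.001, 0.0, -1.0]]
contact_force: [0.4, -0.4, -0.5]
finger_gap: 0.0515
finger_force: 0.0
```

Run:
```python
from h import *
c=shot('wrist');save(c,'w3');o=c['o'];print(o['clock'],o['eef_pos'],np.degrees(np.arctan2(o['ee_rot'][1,0],o['ee_rot'][0,0])),o['qpos'].round(1))
np.save('w3.npy',c,allow_pickle=True)
```

```text
3.25 [ 0.50042563 -0.24883092  0.33989623] 8.184250118746794 [-10.4  17.2   0.2  -0.  -73.  108.6]
```

View pics/w3.png

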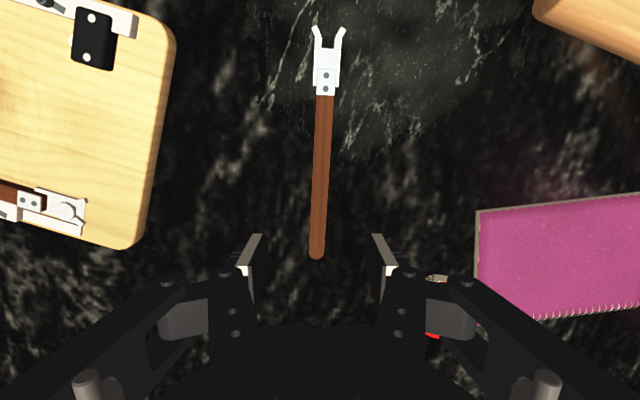

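The rail is clear: tail tip at (316,259), wood end at (325,95), fork tips at (312,28) and (345,28).

```bash
cat > rail.py <<'E'
from h import *
def rail(c,z,u0,u1,v0,v1):
    hsv=cv2.cvtColor(c['pixels'],cv2.COLOR_RGB2HSV).astype(int)
    m=(((hsv[...,0]<14)|(hsv[...,0]>172))&(hsv[...,1]>90)&(hsv[...,2]>50)&(hsv[...,2]<200)).astype(np.uint8)
    k=np.zeros_like(m);k[v0:v1,u0:u1]=m[v0:v1,u0:u1]
    k=cv2.morphologyEx(k,cv2.MORPH_OPEN,np.ones((3,3)))
    n,l,s,_=cv2.connectedComponentsWithStats(k);k=l==1+np.argmax(s[1:,4])
    rows=np.nonzero(k.any(1))[0]
    e=np.array([[np.nonzero(k[v])[0].min(),np.nonzero(k[v])[0].max(),v] for v in rows])
    A=onz(c,np.c_[e[:,0],e[:,2]],z);B=onz(c,np.c_[e[:,1]+1,e[:,2]],z)
    M=(A+B)/2;i=slice(12,-8)
    print('rows',rows[0],rows[-1],'width mm',np.median(np.linalg.norm(A-B,axis=1))*1e3)
    vx,vy,x,y=cv2.fitLine(M[i,:2].astype(np.float32),cv2.DIST_HUBER,0,.1,.1).ravel()
    if vx*np.cos(.6)+vy*np.sin(.6)<0: vx,vy=-vx,-vy
    d=np.array([vx,vy]);p=np.array([x,y])
    t=((M[:,:2]-p)@d); a,b=p+t.min()*d,p+t.max()*d
    print('tail',a,'woodend',b,'len',np.ptp(t),'ang',np.degrees(np.arctan2(vy,vx)))
    return a,b,d
E
python3 - <<'E'
from rail import *
c=np.load('w3.npy',allow_pickle=True).item()
a,b,d=rail(c,.012,300,345,70,270)
o=((a+.115*d)+(b-.085*d))/2; print('origin',o)
ang=np.degrees(np.arctan2(d[1],d[0]))
go([*o,.26],ang)
E
```

```text
rows 95 259 width mm 17.880766100839637
tail [ 0.41500328 -0.25987866] woodend [ 0.5895056  -0.24359602] len 0.1752603373420104 ang 5.330778
origin [ 0.51718956 -0.25034376]
go cm [1.64, 0.37, 7.99] rotvec [0.0001, -0.0007, 0.0481]
```

Run:
```python
from rail import *
c=np.load('w3.npy',allow_pickle=True).item()
a,b,d=rail(c,.012,300,345,70,270)
f=onz(c,[[312,28],[345,28],[325,70]],.005)[:,:2];print(f,(f-a)@d)
o=a+.115*d;print(o);go([*o,.25],5.33);go([*o,.176],5.33)
```

```text
rows 95 259 width mm 17.880766100839637
tail [ 0.41500328 -0.25987866] woodend [ 0.5895056  -0.24359602] len 0.1752603373420104 ang 5.330778
[[ 0.64842019 -0.22219751]
 [ 0.65294804 -0.25311595]
 [ 0.61330886 -0.23998786]] [0.23590814 0.23754392 0.19929586]
[ 0.52950589 -0.24919453]
go cm [2.87, 0.43, 8.99] rotvec [0.0001, -0.0007, 0.0481]
go cm [2.87, 0.42, 16.39] rotvec [0.0001, -0.0007, 0.0481]
```

Call:
step_arm(increments=[[[1.4,0.2,4,0,0,0.03,45],[2.87,0.42,8,0,0,0.048,45],[2.87,0.42,12,0,0,0.048,45],[2.87,0.42,14.5,0,0,0.048,45],[2.87,0.42,16,0,0,0.048,45]]])

```text
clock: 3.92
eef_pos: [0.5291, -0.2496, 0.1782]
ee_rot: [[0.996, 0.093, -0.001], [0.093, -0.996, 0.0], [-0.001, -0.0, -1.0]]
contact_force: [-0.6, 0.0, -0.2]
finger_gap: 0.0383
finger_force: 0.0
```

Call:
step_arm(increments=[[[0,0,0.4,0,0,0,45],[0,0,0.4,0,0,0,15],[0,0,0.4,0,0,0,10],[0,0,0.4,0,0,0,5],[0,0,0.4,0,0,0,5]]])

```text
clock: 4.55
eef_pos: [0.5296, -0.2502, 0.1767]
ee_rot: [[0.996, 0.094, 0.002], [0.094, -0.996, -0.001], [0.002, 0.001, -1.0]]
contact_force: [-0.8, 0.6, 6.0]
finger_gap: 0.0161
finger_force: 60.9
```

Call:
step_arm(increments=[[[0,0,-2,0,0,0,5],[0,0,-6,0,0,0,5],[0,0,-10,0,0,0,5],[0,-1,-11,0,0,-0.05,5],[0,-5,-11,0,0,-0.2,5]]])

```text
clock: 5.18
eef_pos: [0.5244, -0.2007, 0.2855]
ee_rot: [[0.957, 0.291, 0.001], [0.291, -0.957, 0.0], [0.001, 0.0, -1.0]]
contact_force: [0.7, 0.2, -1.7]
finger_gap: 0.0163
finger_force: 60.1
```

Run:
```python
from h import *
o=readout.get_obs();print(o['contact_force'],o['finger_gap'],o['eef_pos']);d,w=go([.5828,.0557,.270],66.26);print((d/5).round(1))
```

```text
[ 0.67630458  0.15604472 -1.7162285 ] 0.016331611536722315 [ 0.52437418 -0.20067176  0.28552558]
go cm [13.06, -22.82, 1.56] rotvec [0.0006, -0.0009, -0.8608]
[ 2.6 -4.6  0.3]
```

Call:
step_arm(increments=[[[2.6,-4.6,0,0,0,-0.17,5],[5.2,-9.1,0,0,0,-0.34,5],[7.8,-13.7,0.5,0,0,-0.52,5],[10.4,-18.3,1,0,0,-0.69,5],[13.06,-22.82,1.56,0,0,-0.86,5]]])

```text
clock: 5.8
eef_pos: [0.583, 0.0578, 0.2686]
ee_rot: [[0.399, 0.917, -0.002], [0.917, -0.399, -0.0], [-0.001, -0.002, -1.0]]
contact_force: [1.8, -0.4, -2.3]
finger_gap: 0.0158
finger_force: 60.1
```

Call:
step_arm(increments=[[[0,0,0,0,0,0,5],[0,0,0,0,0,0,5]]])

```text
clock: 6.05
eef_pos: [0.5829, 0.056, 0.2688]
ee_rot: [[0.405, 0.914, -0.002], [0.914, -0.405, -0.0], [-0.001, -0.002, -1.0]]
contact_force: [-0.1, -0.0, -0.9]
finger_gap: 0.016
finger_force: 60.1
```

Run:
```python
from h import *
c=shot('wrist');save(c,'w4');o=c['o'];print(o['clock'],o['eef_pos'],np.degrees(np.arctan2(o['ee_rot'][1,0],o['ee_rot'][0,0])),o['contact_force'])
np.save('w4.npy',c,allow_pickle=True);t=shot('top');np.save('t4.npy',t,allow_pickle=True)
go([.5828,.0557,.270],66.26)
```

```text
6.05 [0.58291255 0.05600814 0.26884787] 66.11819148588683 [-0.09913503 -0.02367131 -0.9143117 ]
go cm [0.05, -0.05, -0.05] rotvec [-0.0007, 0.0006, -0.0041]
```

View pics/w4.png

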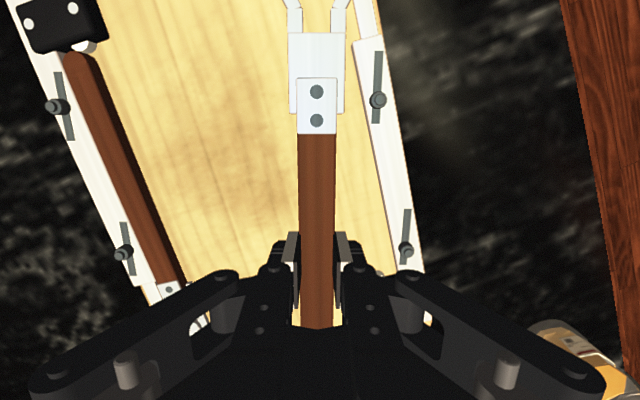

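The wrist view shows the held rail straight in the jaws, with its fork at (316,20–110). The far fence's inner face ends at about (354,41), with thumbscrews at (378,100) and (406,248).

Run:
```python
from rail import *
c=np.load('w4.npy',allow_pickle=True).item()
a,b,d=rail(c,.104,285,350,130,230)
f=onz(c,[[317,0]],.097)[0,:2]; print('fork mid',f)
bx=np.array([.9865,-.1637]);by=np.array([.1637,.9865]);o=np.array([.543,.101])
g=cv2.cvtColor(c['pixels'],cv2.COLOR_RGB2GRAY)
fe=onz(c,[[354,41],[358,60],[394,225]],.034)[:,:2]
for p in fe: print('fence',p,(p-o)@bx,(p-o)@by)
# from fence end: stud estimate = end + (-9, +50) mm in board
s=fe[0]-.009*bx+.050*by;print('stud',s, 'vs mid',o+.085*bx+.112*by)
ori=c['o']['eef_pos'][:2]; n=np.array([-d[1],d[0]])
print('lateral stud off rail axis (mm,+left)',(s-b)@n*1e3,'along from plate end',(s-b)@d*1e3,'tcp lateral',(ori-b)@n*1e3)
cv2.imwrite('pics/w4c.png',cv2.resize(c['pixels'][0:130,270:420],None,fx=4,fy=4,interpolation=2)[:,:,::-1])
# near fence (housing etc.) board origin check: near inner face etc.
```

```text
rows 134 229 width mm 17.32642043864433
tail [0.58884832 0.06919933] woodend [0.60707844 0.11146889] len 0.04603316887413118 ang 66.6703
fork mid [0.63014066 0.16297876]
fence [0.65123466 0.15203314] 0.09841937120762784 0.06806220279562604
fence [0.64935532 0.1404793 ] 0.09845675926453609 0.056356694569699134
fence [0.63185129 0.02344468] 0.10034760825910717 -0.06196336568382226
stud [0.65054116 0.20283144] vs mid [0.6451869 0.1975735]
lateral stud off rail axis (mm,+left) -3.7277406013958005 along from plate end 101.10503153479642 tcp lateral 0.22647288544617258
```

View pics/w4c.png

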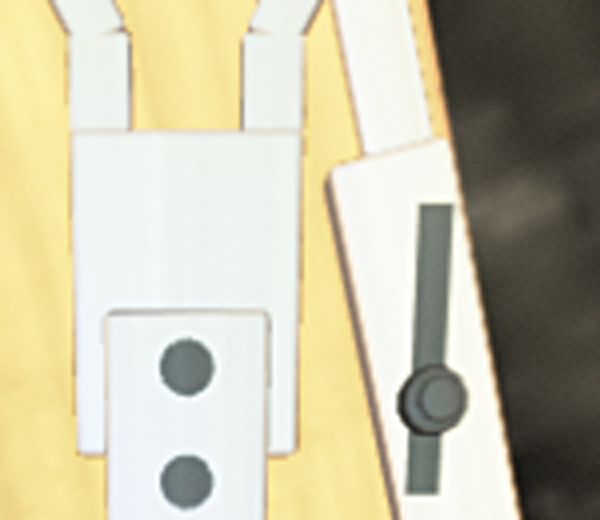

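Call:
step_arm(increments=[[[0,0.25,2,0,0,0,5],[0,0.25,4.5,0,0,0,5],[0,0.25,6,0,0,0,5],[0,0.25,6.5,0,0,0,5],[0,0.25,6.7,0,0,0,5]]])

```text
clock: 6.78
eef_pos: [0.586, 0.0546, 0.2032]
ee_rot: [[0.405, 0.914, 0.001], [0.914, -0.405, -0.0], [0.0, 0.001, -1.0]]
contact_force: [0.4, 0.5, -0.7]
finger_gap: 0.0159
finger_force: 60.1
```

Call:
step_arm(increments=[[[0,0,0.1,0,0,0,5],[0,0,0.15,0,0,0,5],[0,0,0.2,0,0,0,5]]])

```text
clock: 7.15
eef_pos: [0.5858, 0.0549, 0.2012]
ee_rot: [[0.405, 0.914, 0.001], [0.914, -0.405, 0.0], [0.0, 0.0, -1.0]]
contact_force: [0.4, 0.4, -1.5]
finger_gap: 0.0158
finger_force: 60.1
```

Call:
step_arm(increments=[[[0,0,0.1,0,0,0,5],[0,0,0.15,0,0,0,5],[0,0,0.15,0,0,0,5]]])

```text
clock: 7.52
eef_pos: [0.5857, 0.0548, 0.1993]
ee_rot: [[0.405, 0.914, -0.0], [0.914, -0.405, -0.0], [-0.0, -0.0, -1.0]]
contact_force: [-0.3, 0.4, -1.3]
finger_gap: 0.0156
finger_force: 60.1
```

Call:
step_arm(increments=[[[0,0,0.05,0,0,0,5],[0,0,0.1,0,0,0,5],[0,0,0.1,0,0,0,5]]])

```text
clock: 7.9
eef_pos: [0.5857, 0.0548, 0.1984]
ee_rot: [[0.405, 0.914, 0.0], [0.914, -0.405, -0.0], [0.0, 0.0, -1.0]]
contact_force: [-0.2, 0.1, -0.3]
finger_gap: 0.0162
finger_force: 60.2
```

Call:
step_arm(increments=[[[0,0,0.05,0,0,0,5],[0,0,0.05,0,0,0,5]]])

```text
clock: 8.15
eef_pos: [0.5857, 0.0548, 0.1984]
ee_rot: [[0.405, 0.914, 0.0], [0.914, -0.405, -0.0], [0.0, 0.0, -1.0]]
contact_force: [-3.2, 1.4, 4.9]
finger_gap: 0.0163
finger_force: 60.8
```

Call:
step_arm(increments=[[[0.4,0,-0.03,0,0,0,5],[0.8,0,-0.03,0,0,0,5],[1.2,0,-0.03,0,0,0,5],[1.6,0,-0.03,0,0,0,5],[2,0,-0.03,0,0,0,5]]])

```text
clock: 8.78
eef_pos: [0.5941, 0.0732, 0.1984]
ee_rot: [[0.405, 0.914, 0.0], [0.914, -0.405, -0.0], [-0.0, 0.0, -1.0]]
contact_force: [-2.1, -3.3, 5.1]
finger_gap: 0.0159
finger_force: 60.8
```

Call:
step_arm(increments=[[[0.2,0,0,0,0,0,5],[0.4,0,0,0,0,0,5],[0.6,0,0,0,0,0,5],[0.8,0,0,0,0,0,5],[1,0,0,0,0,0,5]]])

```text
clock: 9.4
eef_pos: [0.5981, 0.0823, 0.1984]
ee_rot: [[0.405, 0.914, 0.0], [0.914, -0.405, -0.0], [-0.0, 0.0, -1.0]]
contact_force: [-1.2, -3.2, 4.9]
finger_gap: 0.016
finger_force: 60.8
```

Call:
step_arm(increments=[[[0.15,0,-0.03,0,0,0,5],[0.3,0,-0.03,0,0,0,5],[0.45,0,-0.03,0,0,0,5],[0.6,0,-0.03,0,0,0,5],[0.75,0,-0.03,0,0,0,5]]])

```text
clock: 10.02
eef_pos: [0.6009, 0.0892, 0.1984]
ee_rot: [[0.405, 0.914, -0.0], [0.914, -0.405, 0.0], [0.0, -0.0, -1.0]]
contact_force: [-1.3, -2.2, 3.9]
finger_gap: 0.0159
finger_force: 60.7
```

Call:
step_arm(increments=[[[0.13,0,0,0,0,0,5],[0.26,0,0,0,0,0,5],[0.39,0,0,0,0,0,5],[0.52,0,0,0,0,0,5],[0.65,0,0,0,0,0,5]]])

```text
clock: 10.65
eef_pos: [0.6036, 0.0951, 0.1984]
ee_rot: [[0.405, 0.914, -0.0], [0.914, -0.405, 0.0], [0.0, -0.0, -1.0]]
contact_force: [-1.3, -2.9, 3.6]
finger_gap: 0.0161
finger_force: 60.6
```

Call:
step_arm(increments=[[[0.1,0,-0.02,0,0,0,5],[0.2,0,-0.02,0,0,0,5],[0.3,0,-0.02,0,0,0,5],[0.4,0,-0.02,0,0,0,5]]])

```text
clock: 11.15
eef_pos: [0.6051, 0.0989, 0.1984]
ee_rot: [[0.405, 0.914, -0.0], [0.914, -0.405, 0.0], [0.0, -0.0, -1.0]]
contact_force: [-0.2, -0.5, 0.0]
finger_gap: 0.0165
finger_force: 60.4
```

Call:
step_arm(increments=[[[0.08,0,0,0,0,0,5],[0.16,0,0,0,0,0,5],[0.24,0,0,0,0,0,5]]])

```text
clock: 11.52
eef_pos: [0.6061, 0.101, 0.1984]
ee_rot: [[0.405, 0.914, -0.0], [0.914, -0.405, 0.0], [0.0, -0.0, -1.0]]
contact_force: [-0.6, -0.4, -0.3]
finger_gap: 0.0157
finger_force: 60.2
```

Call:
step_arm(increments=[[[0.08,0,0,0,0,0,5],[0.16,0,0,0,0,0,5],[0.24,0,0,0,0,0,5]]])

```text
clock: 11.9
eef_pos: [0.6071, 0.1032, 0.1985]
ee_rot: [[0.405, 0.914, -0.0], [0.914, -0.405, 0.0], [-0.0, -0.0, -1.0]]
contact_force: [-0.5, 0.0, 0.1]
finger_gap: 0.0162
finger_force: 60.1
```

Call:
step_arm(increments=[[[0.08,0,0,0,0,0,5],[0.16,0,0,0,0,0,5]]])

```text
clock: 12.15
eef_pos: [0.6074, 0.1039, 0.1984]
ee_rot: [[0.405, 0.914, -0.002], [0.914, -0.405, -0.002], [-0.002, -0.001, -1.0]]
contact_force: [-2.2, -5.6, -0.0]
finger_gap: 0.0159
finger_force: 60.2
```

The fork bottomed on the stud: about 6 N, purely axial, after 54 mm of travel. That matches the predicted stud place. Now I'll release and reposition for the push.

Call:
step_arm(increments=[[[0,0,0,0,0,0,30],[0,0,0,0,0,0,30],[0,0,0,0,0,0,30],[0,0,-1,0,0,0,30],[0,0,-3,0,0,0,30]]])

```text
clock: 12.78
eef_pos: [0.6076, 0.1046, 0.2288]
ee_rot: [[0.405, 0.914, -0.001], [0.914, -0.405, -0.0], [-0.001, -0.001, -1.0]]
contact_force: [0.9, -0.0, 1.0]
finger_gap: 0.0254
finger_force: 0.0
```

Run:
```python
from h import *
o=readout.get_obs();print(o['contact_force'],o['finger_gap'],o['eef_pos'])
u=np.array([np.cos(np.deg2rad(66.3)),np.sin(np.deg2rad(66.3))]);l=np.array([-u[1],u[0]])
S=np.array([.6074,.1039])+.109*u;print('S',S)
p=S-.184*u+.038*l;print(p);go([*p,.26],66.3)
```

```text
[ 9.03394434e-01 -1.62143114e-05  9.97122008e-01] 0.025404646420916954 [0.60758675 0.10455312 0.22883744]
S [0.65121231 0.20370722]
[0.54245874 0.05049932]
go cm [-7.58, -3.77, -3.11] rotvec [-0.001, 0.0009, -0.0035]
```

Call:
step_arm(increments=[[[0,0,-2,0,0,0,20],[-3,-1.5,-3,0,0,0,0],[-6,-3,-3,0,0,0,0],[-7.6,-3.8,-3,0,0,0,0],[-7.6,-3.8,-3,0,0,0,0]]])

```text
clock: 13.4
eef_pos: [0.5417, 0.05, 0.2598]
ee_rot: [[0.406, 0.914, 0.001], [0.914, -0.406, 0.0], [0.001, 0.001, -1.0]]
contact_force: [0.0, -0.3, -0.4]
finger_gap: -0.0003
finger_force: 0.0
```

Run:
```python
from h import *
c=shot('wrist');save(c,'w5');o=c['o'];print(o['clock'],o['eef_pos'],o['finger_gap'],o['contact_force']);np.save('w5.npy',c,allow_pickle=True)
```

```text
13.4 [0.54170603 0.04996098 0.25979875] -0.0003261150196365095 [ 0.0103761  -0.32270651 -0.37982039]
```

View pics/w5.png

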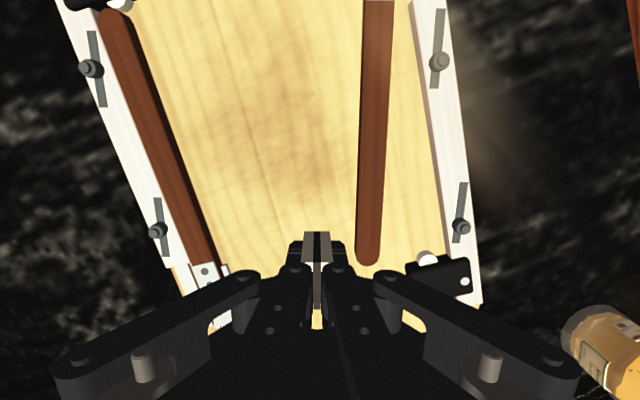

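The rail lies at the slant with its tail at (367,262), to the right of the closed fingers. The roller is at (428,259) on the housing at (440,278), and the rail is well clear of the catch.

Run:
```python
from rail import *
c=np.load('w5.npy',allow_pickle=True).item()
a,b,d=rail(c,.034,340,400,0,275)
S=np.array([.6512,.2037]);print('tail dist',np.linalg.norm(S-a),'dir',np.degrees(np.arctan2(*(S-a)[::-1])))
print('roller',onz(c,[[428,259]],.034))
o=c['o'];p=np.array(o['eef_pos'][:2]);y0=66.2
print('lateral of tool right of.. rail axis dist mm', np.cross(d,p-a)*1e3)
# pushing poses: rigid rotation about S, relative to first low pose
for ang in (4,8,11,14,16,18,20,22):
    t=np.deg2rad(ang);R=np.array([[np.cos(t),-np.sin(t)],[np.sin(t),np.cos(t)]]);q=S+R@(p-S)
    print(ang,end=' ');go([*q,.1975],y0+ang,o)
```

```text
rows 1 265 width mm 17.536247636770625
tail [ 5.61204495e-01 -1.35598115e-04] woodend [0.63117037 0.15911769] len 0.17394491507265125 ang 66.28233
tail dist 0.22281863017733383 dir 66.17805035425553
roller [[ 0.60460625 -0.01414102  0.034     ]]
lateral of tool right of.. rail axis dist mm 38.00194863609718
4 go cm [-0.22, 1.29, 6.23] rotvec [0.0011, -0.0009, -0.0721]
8 go cm [-0.35, 2.6, 6.23] rotvec [0.0011, -0.0009, -0.1419]
11 go cm [-0.39, 3.59, 6.23] rotvec [0.0011, -0.0009, -0.1943]
14 go cm [-0.37, 4.58, 6.23] rotvec [0.0011, -0.0008, -0.2466]
16 go cm [-0.33, 5.24, 6.23] rotvec [0.0012, -0.0008, -0.2815]
18 go cm [-0.27, 5.89, 6.24] rotvec [0.0012, -0.0008, -0.3164]
20 go cm [-0.18, 6.55, 6.24] rotvec [0.0012, -0.0008, -0.3513]
22 go cm [-0.07, 7.2, 6.24] rotvec [0.0012, -0.0008, -0.3862]<stdin>:7: DeprecationWarning: Arrays of 2-dimensional vectors are deprecated. Use arrays of 3-dimensional vectors instead. (deprecated in NumPy 2.0)
```

Call:
step_arm(increments=[[[0,0,2,0,0,0,0],[0,0,4,0,0,0,0],[0,0,5.5,0,0,0,0],[0,0,6,0,0,0,0],[0,0,6.2,0,0,0,0]]])

```text
clock: 14.08
eef_pos: [0.5426, 0.0507, 0.1967]
ee_rot: [[0.405, 0.914, 0.0], [0.914, -0.405, -0.0], [0.0, 0.0, -1.0]]
contact_force: [-0.3, 0.0, 0.5]
finger_gap: -0.0002
finger_force: 0.0
```

Call:
step_arm(increments=[[[-0.1,0.35,0,0,0,-0.018,0],[-0.15,0.7,0,0,0,-0.036,0],[-0.2,1,0,0,0,-0.054,0],[-0.22,1.15,0,0,0,-0.064,0],[-0.22,1.3,0,0,0,-0.072,0]]])

```text
clock: 14.7
eef_pos: [0.5533, 0.0431, 0.1967]
ee_rot: [[0.338, 0.941, -0.0], [0.941, -0.338, 0.0], [0.0, -0.0, -1.0]]
contact_force: [-0.6, 0.2, -0.5]
finger_gap: -0.0003
finger_force: 0.0
```

Call:
step_arm(increments=[[[-0.05,0.25,0,0,0,-0.0136,0],[-0.1,0.5,0,0,0,-0.027,0],[-0.14,0.75,0,0,0,-0.041,0],[-0.18,1,0,0,0,-0.054,0],[-0.22,1.26,0,0,0,-0.068,0]]])

```text
clock: 15.32
eef_pos: [0.5645, 0.0368, 0.1966]
ee_rot: [[0.273, 0.962, -0.0], [0.962, -0.273, -0.0], [-0.0, -0.0, -1.0]]
contact_force: [-0.4, -0.0, -0.2]
finger_gap: -0.0003
finger_force: 0.2
```

Call:
step_arm(increments=[[[-0.05,0.25,0,0,0,-0.0136,0],[-0.1,0.5,0,0,0,-0.027,0],[-0.14,0.75,0,0,0,-0.041,0],[-0.18,1,0,0,0,-0.054,0],[-0.22,1.26,0,0,0,-0.068,0]]])

```text
clock: 15.95
eef_pos: [0.576, 0.0312, 0.1966]
ee_rot: [[0.207, 0.978, 0.0], [0.978, -0.207, 0.0], [0.0, 0.0, -1.0]]
contact_force: [-1.3, -0.2, 0.2]
finger_gap: -0.0
finger_force: 0.2
```

Call:
step_arm(increments=[[[-0.03,0.125,0,0,0,-0.0068,0],[-0.05,0.25,0,0,0,-0.0136,0],[-0.07,0.375,0,0,0,-0.0204,0],[-0.1,0.5,0,0,0,-0.027,0],[-0.12,0.625,0,0,0,-0.034,0]]])

```text
clock: 16.58
eef_pos: [0.5814, 0.029, 0.1964]
ee_rot: [[0.174, 0.985, -0.001], [0.985, -0.174, 0.0], [0.0, -0.001, -1.0]]
contact_force: [-3.4, 1.6, 1.6]
finger_gap: 0.0003
finger_force: 1.6
```

Call:
step_arm(increments=[[[-0.03,0.125,0,0,0,-0.0068,0],[-0.05,0.25,0,0,0,-0.0136,0],[-0.07,0.375,0,0,0,-0.0204,0]]])

```text
clock: 16.95
eef_pos: [0.5854, 0.0275, 0.1966]
ee_rot: [[0.154, 0.988, -0.0], [0.988, -0.154, 0.0], [0.0, -0.0, -1.0]]
contact_force: [-2.3, 1.2, 0.9]
finger_gap: -0.0
finger_force: 1.0
```

Call:
step_arm(increments=[[[-0.03,0.125,0,0,0,-0.0068,0],[-0.05,0.25,0,0,0,-0.0136,0],[-0.07,0.375,0,0,0,-0.0204,0]]])

```text
clock: 17.32
eef_pos: [0.5891, 0.0261, 0.1967]
ee_rot: [[0.133, 0.991, 0.0], [0.991, -0.133, -0.0], [-0.0, 0.001, -1.0]]
contact_force: [-0.5, 1.4, 0.4]
finger_gap: 0.0003
finger_force: 0.3
```

Call:
step_arm(increments=[[[-0.03,0.125,0,0,0,-0.0068,0],[-0.05,0.25,0,0,0,-0.0136,0]]])

```text
clock: 17.58
eef_pos: [0.5916, 0.0252, 0.1968]
ee_rot: [[0.12, 0.993, 0.001], [0.993, -0.12, -0.0], [-0.0, 0.001, -1.0]]
contact_force: [-0.4, -0.8, 0.5]
finger_gap: 0.0001
finger_force: 0.0
```

Call:
step_arm(increments=[[[-0.03,0.1,0,0,0,-0.0055,0],[-0.05,0.2,0,0,0,-0.011,0]]])

```text
clock: 17.82
eef_pos: [0.5933, 0.0246, 0.1967]
ee_rot: [[0.109, 0.994, 0.0], [0.994, -0.109, -0.0], [-0.0, 0.0, -1.0]]
contact_force: [-0.3, 0.4, -0.0]
finger_gap: 0.0004
finger_force: 0.0
```

Call:
step_arm(increments=[[[-0.02,0.1,0,0,0,-0.0055,0],[-0.04,0.2,0,0,0,-0.011,0]]])

```text
clock: 18.08
eef_pos: [0.5952, 0.024, 0.1966]
ee_rot: [[0.098, 0.995, 0.0], [0.995, -0.098, -0.0], [-0.0, 0.0, -1.0]]
contact_force: [-0.6, 0.9, -0.9]
finger_gap: 0.0001
finger_force: 0.0
```

Run:
```python
from h import *
for n in ('wrist','top','scene'):
    c=shot(n);np.save(n+'6.npy',c,allow_pickle=True);save(c,n+'6')
print(c['o']['contact_force'],c['o']['clock'])
```

```text
[ 0.49850135 -0.21408679  0.67959003] 18.175
```

View pics/wrist6.png

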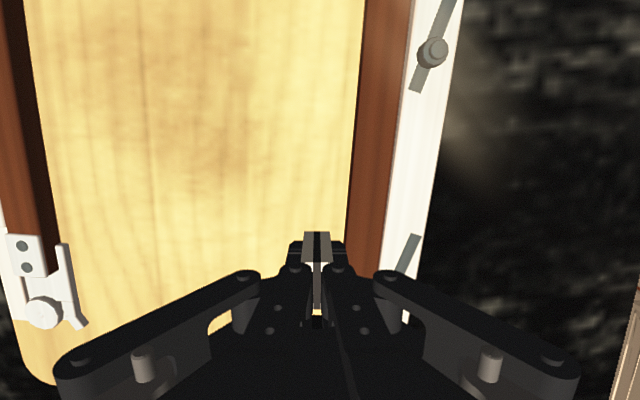

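The picture shows the rail lying against the fence (joint at columns 385–410). The fingertip at column 330 is a few millimetres short of its near face. I'll press gently to seat it.

Call:
step_arm(increments=[[[-0.02,0.1,0,0,0,0,0],[-0.02,0.2,0,0,0,0,0]]])

```text
clock: 18.48
eef_pos: [0.5965, 0.0237, 0.1964]
ee_rot: [[0.099, 0.995, -0.002], [0.995, -0.099, 0.0], [-0.0, -0.002, -1.0]]
contact_force: [-4.4, 1.1, 2.8]
finger_gap: 0.0001
finger_force: 2.8
```

Call:
step_arm(increments=[[[0,0.1,0,0,0,0,0],[0,0.15,0,0,0,0,0]]])

```text
clock: 18.73
eef_pos: [0.5971, 0.0237, 0.1963]
ee_rot: [[0.099, 0.995, -0.004], [0.995, -0.099, 0.0], [-0.0, -0.004, -1.0]]
contact_force: [-9.3, 2.6, 6.0]
finger_gap: 0.0002
finger_force: 5.2
```

Call:
step_arm(increments=[[[0,0.07,0,0,0,0,0],[0,0.1,0,0,0,0,0]]])

```text
clock: 18.98
eef_pos: [0.5975, 0.0236, 0.1962]
ee_rot: [[0.099, 0.995, -0.006], [0.995, -0.099, 0.0], [-0.0, -0.006, -1.0]]
contact_force: [-11.3, 3.6, 8.5]
finger_gap: -0.0001
finger_force: 6.8
```

Call:
step_arm(increments=[[[0,-0.2,0,0,0,0,0],[0,-1,0,0,0,0,0],[0,-2,-2,0,0,0,0],[-3,-2,-6,0,0,0,0],[-7,-2,-10,0,0,0,0]]])

```text
clock: 19.6
eef_pos: [0.5727, -0.0445, 0.2978]
ee_rot: [[0.097, 0.995, 0.001], [0.995, -0.097, -0.0], [-0.0, 0.001, -1.0]]
contact_force: [1.5, -0.5, 0.2]
finger_gap: 0.0004
finger_force: 0.0
```

Call:
step_arm(increments=[[[-5,2,-3,0,0,0,0],[-8,2,-6,0,0,0,0],[-8,2,-6,0,0,0,0],[-8,2,-6,0,0,0,0]]])

```text
clock: 20.1
eef_pos: [0.5846, -0.1257, 0.356]
ee_rot: [[0.099, 0.995, -0.0], [0.995, -0.099, 0.0], [0.0, -0.0, -1.0]]
contact_force: [-0.6, -0.1, -0.6]
finger_gap: 0.0002
finger_force: 0.0
```

Run:
```python
from rail import *
c=shot('wrist');save(c,'w7');np.save('w7.npy',c,allow_pickle=True);o=c['o'];print(o['clock'],o['eef_pos'],o['contact_force'])
S=np.array([.6512,.2037]);h=np.array([.1637,.9865]);bx=np.array([.9865,-.1637])
print('expected tail/plate px',proj(c,[[*(S-.224*h),.034],[*(S-.049*h),.034],[*(S-.2265*h),.040]]).round(0).tolist())
(u0,v0),(u1,v1)=proj(c,[[*(S-.224*h),.034],[*(S-.049*h),.034]])
a,b,d=rail(c,.034,int(min(u0,u1)-25),int(max(u0,u1)+25),max(0,int(v1-12)),min(400,int(v0+15)))
print('tail rel S along home axis/lateral mm',((a-S)@h*1e3).round(1),((a-S)@bx*1e3).round(1),'plate',((b-S)@h*1e3).round(1),((b-S)@bx*1e3).round(1))
# profile across the rail at several stations, S-based
for r in (.07,.12,.17,.21):
    q=np.array([[*(S-r*h+t*bx),.034] for t in np.arange(-.016,.022,.002)]);px=proj(c,q).round().astype(int)
    print(r,[tuple(c['pixels'][v,u].tolist()) if 0<=u<640 and 0<=v<400 else None for u,v in px])
q=np.array([[*(S-r*h-.004*bx),.030] for r in np.arange(.214,.24,.002)]);px=proj(c,q).round().astype(int)
print('along',[tuple(c['pixels'][v,u].tolist()) for u,v in px])
```

```text
20.1 [ 0.58458652 -0.12571191  0.35603592] [-0.55308451 -0.06437447 -0.57959329]
expected tail/plate px [[337.0, 71.0], [354.0, -156.0], [337.0, 73.0]]
rows 0 71 width mm 17.313924733997435
tail [ 0.61230473 -0.01731285] woodend [0.62175788 0.04139525] len 0.0594643063220828 ang 80.852776
tail rel S along home axis/lateral mm -224.4 -2.2 plate -164.9 -2.5
0.07 [None, None, None, None, None, None, None, None, None, None, None, None, None, None, None, None, None, None, None]
0.12 [None, None, None, None, None, None, None, None, None, None, None, None, None, None, None, None, None, None, None]
0.17 [(248, 233, 158), (250, 235, 162), (225, 186, 116), (113, 65, 41), (123, 72, 44), (128, 77, 47), (130, 78, 50), (127, 78, 51), (123, 76, 47), (128, 79, 52), (130, 82, 52), (124, 93, 76), (253, 253, 251), (250, 249, 246), (249, 248, 246), (251, 251, 249), (251, 250, 248), (254, 253, 248), (173, 176, 163)]
0.21 [(250, 236, 163), (253, 243, 172), (239, 203, 129), (114, 63, 38), (121, 74, 45), (128, 75, 46), (128, 77, 47), (127, 76, 47), (123, 71, 44), (122, 72, 45), (121, 71, 40), (116, 80, 62), (255, 255, 255), (111, 124, 116), (117, 131, 123), (139, 148, 140), (255, 255, 255), (250, 250, 248), (249, 249, 246)]
along [(126, 73, 45), (127, 78, 46), (124, 73, 44), (124, 75, 48), (109, 58, 33), (80, 60, 42), (184, 158, 107), (59, 56, 55), (63, 61, 58), (69, 65, 62), (68, 64, 61), (70, 65, 61), (70, 66, 63)]
```

```bash
python3 -c "
from h import *
print(close_job())"
```

```text
the job is handed in; nothing more can be done
None
```

The rail is fitted on the far edge: the fork bottomed on the stud, the tail went past the roller, and the last camera check showed no gap to the fence along the tail half. The job was handed in at about 20 s with the arm clear; I saw no force over about 15 N and never moved near the canister, jar or timer.

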